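# Clear down the discharge-test stand

## Task

The discharge test is over: clear the wooden test stand. First pull the upright metal plate out of the slot in the stand and stand it fully down in the slot of the white rack; then take the stack of three test units apart from the top down, laying each one on the pad of its own colour (blue, then yellow, then red), screen up, centred and lengthwise along the pad, set down gently, not dropped. Leave the black discharge gun and the roll of tape where they are.

Things in the scene. Friction and masses are not known exactly. Their poses are not given: they have to be found in the camera images.
- plate_center (a point): Centre of the loose metal plate: 70 mm wide (x axis), 8 mm thick (y), 90 mm high (z up), 140 g. It stands loosely in a slot (11 mm wide, 50 mm deep) between two 16 mm thick wooden cheeks, 112 mm long, of the stand; only its top 40 mm shows, top edge 102 mm above the table. The stack stands on the same board, its centre about 102 mm to the plate's -y side.
- blue_unit_center (a point): Centre (half-way up) of the small blue unit: a flat black box with blue bumpers across both ends and a dark screen on its top face, 72 mm long (its x axis), 54 mm wide (its y axis), 28 mm high (z up), about 170 g. At the start the top of the stack, roughly centred on the yellow unit, 82 mm above the table.
- yellow_unit_center (a point): Centre (half-way up) of the middle-sized yellow unit: a flat black box with yellow bumpers across both ends and a dark screen on its top face, 104 mm long (its x axis), 58 mm wide (its y axis), 28 mm high (z up), about 240 g. At the start the middle of the stack, resting on the red unit, 54 mm above the table, its bumpers showing at both ends.
- red_unit_center (a point): Centre (half-way up) of the large red unit: a flat black box with red bumpers across both ends and a dark screen on its top face, 136 mm long (its x axis), 60 mm wide (its y axis), 28 mm high (z up), about 300 g. At the start the bottom of the stack, lying on the wooden board of the stand (board 12 mm thick; this point 26 mm above the table), its bumpers showing at both ends.
- rack: Fixed white rack, 110 mm long (x axis) x 50 x 48 mm high, with an upright slot in its top along its x axis: 86 mm long, 18 mm wide, 40 mm deep, floor 8 mm above the origin. Origin: centre of its underside, 2 mm above the table. With the plate fully down the plate's centre is 53 mm above this origin.
- pad_blue: Thin fixed pad with a blue border and a grey middle, 150 x 84 mm (long side along its x axis), 2 mm thick; the origin is at the centre of its underside, which is 2 mm above the table on a flat dark bench mat. Its top is flat, with no rim.
- pad_yellow: Thin fixed pad with a yellow border and a grey middle, 150 x 84 mm (long side along its x axis), 2 mm thick; the origin is at the centre of its underside, which is 2 mm above the table on a flat dark bench mat. Its top is flat, with no rim.
- pad_red: Thin fixed pad with a red border and a grey middle, 150 x 84 mm (long side along its x axis), 2 mm thick; the origin is at the centre of its underside, which is 2 mm above the table on a flat dark bench mat. Its top is flat, with no rim.
- gun: Bystander: black pistol-shaped discharge gun lying on its side beside the work, barrel along its x axis (about 175 mm long, 40 mm high), handle towards its +y; origin on the table under the barrel. Loose, 500 g. Leave it alone.
- tape: Bystander: roll of green tape lying flat at the side, 90 mm across, 24 mm high; origin at the centre of its underside. Loose. Leave it alone.

How it is judged:
By the outcome, as a careful person would: the job done as asked, in the order asked, and still so for the second after the job is handed in, with the robot touching nothing.
It also fails if it takes over 109 s, if anything falls off the work surface, if the arm or the gripper's body presses on something with over 40 N, if the wrist force passes 120 N, or if a joint passes its speed limit or range.

## Robot

A 7-joint arm with a two-finger parallel gripper is mounted at the origin on the work surface. World frame = base frame: x ahead of the robot, y to its left, z up, the work surface at z = 0. Lengths are in mm, angles in rad, forces in N, time in s.
With the tool pointing down it reaches from about 400 to 900 mm from the base axis. Payload 5.6 kg.
Tool frame: the origin (TCP) lies midway between the tips of the shut fingers; the grasp point (between the pads) lies 19 mm behind it; z points along the fingers, y is the direction in which the jaws open and shut (so a half turn about z gives the same grasp; the last joint's range is limited). The gripper opens to 92 mm and grips with 3 to 60 N. Pads are 20 mm wide; open, the fingers measure 128 mm over their backs; the gripper's body (75 mm by 189 mm) begins 69 mm behind the grasp point.
Start: joints at [-1.215, 0.468, -0.012, 1.603, 0.006, 1.071, -0.056], TCP at [252.444, 598.983, 214.592] pointing down, gripper open.
Joint ranges: [-2.53, 2.53], [-0.31, 2.02], [-1.57, 1.55], [0.28, 2.44], [-1.29, 4.43], [0.15, 1.84], [-2.92, 2.92]. Speed limits (rad/s): [2.57, 2.57, 3.14, 3.14, 3.14, 3.14, 3.14].

## Interface

Orientations are given as a unit quaternion [w, x, y, z].
In Python, from rig import sensors, get_image, job gives the robot as it stands.
- The arm moves only by the tool apply_moves, never from a script. Its argument "moves" is a list of rows, each a list of 3 entries, a list of its own where there are three numbers: the turn, a rotation vector about the tool's x, y, z in units of 6 degrees (1.0 is 6 degrees), then the shift along the tool's x, y, z in units of 30 mm (1.0 is 30 mm), then the finger opening in mm, from 0 to 91.9. In form: [[[ax, ay, az], [x, y, z], gripper], ...]. A call has 1 to 10 rows; each row is the pose to reach, as a shift and turn from the pose commanded when the call began, along the tool's axes at that moment; what a row does not reach only later rows make up. A row lasts 1/10 s, in which the tool goes at most 50 mm and 8.59 degrees, less where a joint would pass 70% of its speed; a pose out of reach is approached as far as the arm can. A call with a gripper value outside its range is refused whole. The fingers move at their own pace and stop on an object; the grip force is fixed at half the most. Time passes only in rows, so rows that repeat a pose let the fingers close. It gives the time, the measured TCP pose, the force and the opening at its end, in the units of the state.
- sensors.state(): the state, without advancing time (a new reading comes with each control period).
- get_image(name): name is "side" or "top" or "wrist"; returns a dict with "image" (400x640x3 uint8, red, green, blue), "range_z" (400x640 float32, mm along the optical axis (not along the pixel's ray), 0 where there is no reading), "fx", "fy", "cx", "cy" (pixels), "extrinsics" (4x4, takes a point from camera to world coordinates). Camera axes: x right, y down, z forward; pixel columns grow to the right and rows downward; lengths in mm; the calibration is good to about 2 mm. The wrist camera is an equidistant fisheye: a pixel r from the principal point sees the ray r / f radians off the axis. A picture is of the moment at which its call begins.
- job.hand_in(): hands the job in, once; it reports no verdict.
The state is a dict: "t": time; "joint_positions": joint angles; "joint_vel": joint speeds; "effort": joint torques, N m; "tool_pos": TCP position; "ee_rot": TCP orientation; "contact_force": force on the tool from outside, world axes, zero at the start; "moment": the same for the moment, N m; "width": opening from 0.0 (shut) to 1.0 (fully open).
Only numpy, scipy, OpenCV 4.12 (cv2) and the standard library are available. Lean on these libraries where they do the work, as an engineer would, in place of code of your own. Each camera call takes 0.05 s, during which the arm holds its last target. There are 200 camera calls.

## Working session

There is one attempt and no reset: what is moved stays moved. The work goes in short steps, Python scripts to look and compute and a tool call to move; the robot and the scene stay as the last step left them, time stands still between calls to the robot, and variables do not carry over. Pictures are saved under pics/ and viewed, about 12 in all and at most 16, crops included, and the job is handed in when it is done.

Besides the shell and the picture viewer there is one more tool, called after "Request:" as name([rows], argument=value, ...), one row to a line, values as JSON. apply_moves: Moves the arm, as the interface text tells. Its arguments: {"type":"object","properties":{"moves":{"type":"array","items":{"type":"array"}}},"required":["moves"]}

```bash
ls; mkdir -p pics; cat > h.py <<'E'
import numpy as np, cv2
from rig import sensors, get_image, job
from scipy.spatial.transform import Rotation as R
def grab(n,f=None):
    d=get_image(n)
    if f: cv2.imwrite('pics/'+f+'.png',cv2.cvtColor(d['image'],cv2.COLOR_RGB2BGR))
    return d
def st():
    s=sensors.state(); q=s['ee_rot']; r=R.from_quat([q[1],q[2],q[3],q[0]])
    return s,np.array(s['tool_pos']),r.as_matrix()
E
python3 - <<'E'
from h import *
for n in('side','top','wrist'):
    d=grab(n,n+'0'); np.savez('d_'+n,**d)
    print(n,d['fx'],d['fy'],d['cx'],d['cy'],np.round(d['extrinsics'],3).tolist(),(d['range_z']>0).mean())
s,p,M=st();print(s,M.round(3))
E
```

```text
pics
side 401.5176384485796 401.5176384485796 325.54565912286034 199.17765050771632 [[0.86, -0.321, 0.397, 135.761], [-0.51, -0.571, 0.644, -632.716], [0.02, -0.756, -0.654, 745.24], [0.0, 0.0, 0.0, 1.0]] 0.995953125
top 447.711573058272 447.711573058272 322.8022281888796 198.4040915656467 [[-0.018, -0.991, 0.133, 366.455], [-1.0, 0.02, 0.015, -6.172], [-0.017, -0.132, -0.991, 1520.041], [0.0, 0.0, 0.0, 1.0]] 0.99601171875
wrist 309.70691628693146 309.70691628693146 317.9922386936302 192.2660225208146 [[0.389, 0.888, 0.244, 182.883], [0.921, -0.375, -0.104, 627.077], [-0.001, 0.266, -0.964, 384.27], [0.0, 0.0, 0.0, 1.0]] 0.98878515625
{'t': 0.15, 'joint_positions': array([-1.21501623,  0.46820899, -0.01159355,  1.60337386,  0.00599502,
        1.07142221, -0.05630685]), 'joint_vel': array([ 0.00012492, -0.0005415 , -0.00074196, -0.00205514,  0.00219754,
       -0.00048379,  0.00123766]), 'effort': array([ 1.15077823e-03, -5.20954120e+01, -1.21501711e-02, -2.43977094e+01,
       -5.66837133e-02,  1.52634719e-02,  9.20579896e-05]), 'tool_pos': array([252.28312627, 598.56635314, 213.85286786]), 'ee_rot': array([-8.48983211e-05,  1.98112034e-01,  9.80179140e-01, -6.83806376e-04]), 'contact_force': array([-0.48918232, -0.11869211,  1.0225473 ]), 'moment': array([0.03158265, 0.03658309, 0.0178845 ]), 'width': 0.9999362633896387} [[-0.922  0.388 -0.   ]
 [ 0.388  0.922 -0.001]
 [-0.    -0.001 -1.   ]]
```

```bash
sleep 5; ls pics
```

```text
side0.png
top0.png
wrist0.png
```

View pics/top0.png

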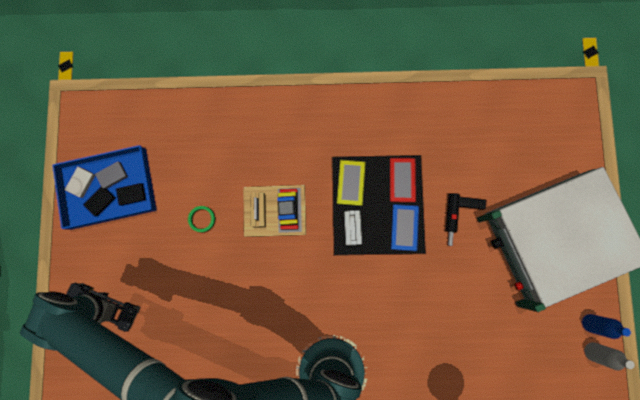

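View pics/side0.png

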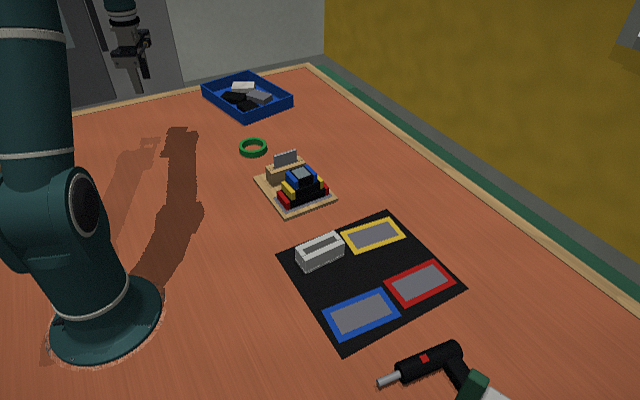

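The top view shows the stand at about (275,210), with the plate strip at (259,209) and the stack at (288,210). The rack is at (352,228), the yellow pad at (352,183), the red pad at (403,180) and the blue pad at (405,228). The tape (202,219) and gun (455,215) are well clear. The side view agrees.

```bash
cat >> h.py <<'E'
def rays(d,uv,fish=False):
    uv=np.atleast_2d(np.float64(uv)); x=(uv[:,0]-d['cx'])/d['fx']; y=(uv[:,1]-d['cy'])/d['fy']
    if fish:
        r=np.hypot(x,y)+1e-9; v=np.c_[np.sin(r)*x/r,np.sin(r)*y/r,np.cos(r)]
    else: v=np.c_[x,y,np.ones(len(x))]
    E=d['extrinsics']; return E[:3,3],v@E[:3,:3].T
def onplane(d,uv,z,fish=False):
    o,v=rays(d,uv,fish); return o+v*((z-o[2])/v[:,2])[:,None]
def cloud(d,fish=False):
    h,w=d['range_z'].shape; u,v=np.meshgrid(np.arange(w),np.arange(h)); 
    x=(u-d['cx'])/d['fx'];y=(v-d['cy'])/d['fy']
    if fish:
        r=np.hypot(x,y)+1e-9; k=np.tan(np.minimum(r,1.5))/r; x=x*k;y=y*k
    P=np.dstack([x,y,np.ones_like(x)])*d['range_z'][...,None]; E=d['extrinsics']
    return P@E[:3,:3].T+E[:3,3]
def hsv(d): return cv2.cvtColor(d['image'],cv2.COLOR_RGB2HSV)
COL={'blue':(100,125),'yellow':(24,34),'red':(172,5)}
def mask(d,c,smin=140,vmin=80):
    H=hsv(d); a,b=COL[c]; h=H[...,0]
    m=((h>=a)&(h<=b)) if a<b else ((h>=a)|(h<=b))
    return (m&(H[...,1]>=smin)&(H[...,2]>=vmin)).astype(np.uint8)
def blobs(m,amin=20):
    n,l,s,c=cv2.connectedComponentsWithStats(m); return [(s[i],c[i],l==i) for i in range(1,n) if s[i,4]>=amin]
def rect(P):  # min-area rect on xy points (mm): centre, size long/short, yaw of the long side (deg, -90..90)
    (c,(w,h),a)=cv2.minAreaRect(np.float32(P[:,:2]))
    if w<h: w,h,a=h,w,a+90
    return np.round(c,1),round(w,1),round(h,1),round((a+90)%180-90,1)
E
python3 - <<'E'
from h import *
for n in('top','side'):
    d=dict(np.load(f'd_{n}.npz')); C=cloud(d)
    for c in COL:
        for s,ce,m in blobs(mask(d,c),40):
            P=C[m]; 
            if not(300<P[:,0].mean()<900 and -400<P[:,1].mean()<450):continue
            v,u=np.nonzero(m)
            print(n,c,s[4],ce.round(),'z',np.percentile(P[:,2],[10,50,90]).round(),'plane4',rect(onplane(d,np.c_[u,v],4)),'cloud',P.mean(0).round())
    # things by height
    for lo,hi,nm in((44,56,'rack'),(90,100,'blue top'),(98,106,'plate')):
        m=((C[...,2]>lo)&(C[...,2]<hi)&(C[...,0]>350)&(C[...,0]<800)&(abs(C[...,1])<300)).astype(np.uint8)
        for s,ce,k in blobs(m,15): print(n,nm,s[4],ce.round(),np.median(C[k][:,2]).round(1),rect(C[k]))
E
```

```text
top blue 62 [286. 199.] z [91. 95. 99.] plane4 (array([571.7, 142.6]), 54.9, 10.4, 88.8) cloud [559. 133.  94.]
top blue 545 [405. 227.] z [-0.  4.  8.] plane4 (array([ 465.9, -257.7]), 154.0, 88.3, -4.8) cloud [ 465. -257.    7.]
top blue 68 [287. 216.] z [91. 95. 99.] plane4 (array([510.2, 141.4]), 51.6, 14.4, -86.7) cloud [500. 130. 116.]
top yellow 542 [351. 182.] z [-0.  4.  8.] plane4 (array([623.8, -79.8]), 155.2, 88.8, -5.8) cloud [620. -79.  17.]
top yellow 61 [287. 194.] z [63. 68. 72.] plane4 (array([587.4, 140.9]), 58.8, 11.3, -87.3) cloud [575. 133.  91.]
top yellow 80 [288. 222.] z [54. 66. 71.] plane4 (array([491.9, 134.6]), 58.3, 15.3, -87.0) cloud [487. 130.  64.]
top red 527 [403. 180.] z [-0.  4.  9.] plane4 (array([ 629.6, -257.7]), 150.8, 85.8, -2.2) cloud [ 628. -258.   13.]
top red 43 [287. 190.] z [35. 39. 43.] plane4 (array([601. , 135.5]), 55.1, 6.9, 88.8) cloud [596. 134.  39.]
top red 68 [289. 226.] z [35. 40. 43.] plane4 (array([475.6, 133.1]), 54.5, 10.2, 88.9) cloud [471. 128.  61.]
top rack 343 [352. 227.] 49.5 (array([465.9, -79. ]), 109.9, 50.0, 1.5)
[... 770 characters left out ...]
8) cloud [614. -85.   6.]
side red 74 [283. 196.] z [37. 38. 40.] plane4 (array([485.6, 166.6]), 62.1, 14.3, -89.2) cloud [469. 129.  38.]
side red 924 [419. 283.] z [1. 3. 4.] plane4 (array([ 625.4, -257.1]), 150.9, 85.2, -2.1) cloud [ 621. -260.    6.]
side rack 70 [275. 174.] 50.0 (array([489.2, 217.9]), 68.1, 32.9, -37.9)
side rack 138 [302. 192.] 49.8 (array([520.2, 110.4]), 115.7, 48.0, -24.2)
side rack 620 [319. 246.] 48.5 (array([462.2, -81.2]), 110.2, 51.9, 1.6)
side blue top 76 [284. 155.] 95.7 (array([528.6, 230.1]), 69.8, 11.5, -2.6)
side blue top 352 [300. 173.] 94.1 (array([526.9, 133.9]), 72.8, 57.4, 4.1)
side plate 56 [285. 153.] 100.6 (array([528.7, 230.8]), 69.5, 11.7, 1.0)
```

```bash
cat >> h.py <<'E'
def plan(x,y,z,yaw):
    """shift (30 mm units) and tool-z turn (6 deg units) to bring TCP to x,y,z, tool x at yaw deg (mod 180), tool straight down"""
    s,p,M=st(); r0=R.from_matrix(M); out=[]
    for k in (yaw,yaw+180):
        c,si=np.cos(np.radians(k)),np.sin(np.radians(k))
        T=np.array([[c,si,0],[si,-c,0],[0,0,-1.]]); v=(r0.inv()*R.from_matrix(T)).as_rotvec(degrees=True)/6
        out.append(v)
    v=min(out,key=np.linalg.norm)
    print('turn',v.round(2),'shift',(M.T@(np.array([x,y,z])-p)/30).round(2),'dist',np.linalg.norm(np.array([x,y,z])-p).round(),'| tcp',p.round(1),'F',np.round(s['contact_force'],1),'w',round(s['width']*91.9,1),'t',round(s['t'],2),'q',s['joint_positions'].round(2))
E
python3 -c "
from h import *
plan(530,232,190,1.5)"
```

```text
turn [-0.01 -0.   -4.06] shift [-13.28  -7.66   0.81] dist 461.0 | tcp [252.3 598.6 213.9] F [-0.5 -0.1  1. ] w 91.9 t 0.15 q [-1.22  0.47 -0.01  1.6   0.01  1.07 -0.06]
```

Request:
apply_moves([
  [[0, 0, -1], [-1.5, -0.9, 0.1], 60],
  [[0, 0, -2], [-3, -1.8, 0.2], 60],
  [[0, 0, -3], [-4.5, -2.6, 0.3], 60],
  [[0, 0, -4.06], [-6, -3.5, 0.4], 60],
  [[0, 0, -4.06], [-7.5, -4.3, 0.5], 60],
  [[0, 0, -4.06], [-9, -5.2, 0.6], 60],
  [[0, 0, -4.06], [-10.5, -6.1, 0.7], 50],
  [[0, 0, -4.06], [-12, -6.9, 0.8], 50],
  [[0, 0, -4.06], [-13.28, -7.66, 0.81], 50],
  [[0, 0, -4.06], [-13.28, -7.66, 0.81], 50],
])

```text
t: 1.15
tool_pos: [533.9, 225.6, 190.0]
ee_rot: [0.001, -0.008, 1.0, -0.002]
contact_force: [0.2, -0.3, 0.0]
width: 0.542
```

```bash
python3 - <<'E'
from h import *
d=grab('wrist','w1'); np.savez('d_w1',**d)
C=cloud(d,True)
for lo,hi,nm in((98,106,'plate'),(90,99,'blue top')):
    m=((C[...,2]>lo)&(C[...,2]<hi)&(C[...,0]>350)&(C[...,0]<800)&(abs(C[...,1])<300)).astype(np.uint8)
    for s,ce,k in blobs(m,60): print(nm,s[4],ce.round(),np.median(C[k][:,2]).round(1),rect(C[k]))
plan(530,232,66,1.5)
E
```

```text
plate 747 [327. 192.] 102.4 (array([529.9, 232. ]), 69.1, 8.1, 1.4)
blue top 4163 [222. 186.] 96.1 (array([529. , 134.9]), 72.5, 54.6, 2.7)
turn [-0.02  0.01 -0.08] shift [0.11 0.18 4.13] dist 124.0 | tcp [533.3 226.8 190. ] F [ 0.4 -0.7  1. ] w 50.1 t 1.2 q [-0.51  0.37  0.06  1.81 -0.02  0.96  1.15]
```

View pics/w1.png

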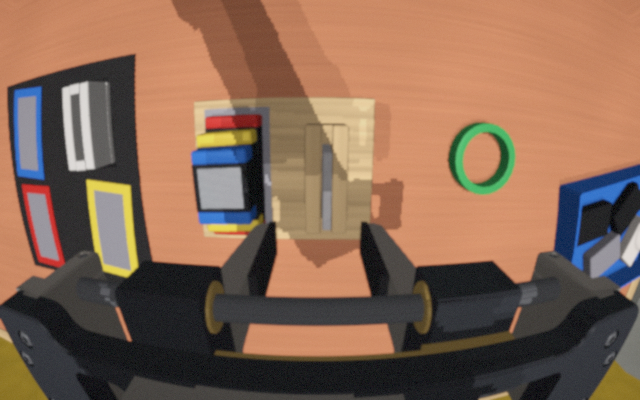

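The wrist view confirms the plate on the image axis at (327,190) and the stack at about (225,185); positions agree with the top and side views. Descending onto the plate and gripping it.

Request:
apply_moves([
  [[0, 0, 0], [0, 0, 1.2], 50],
  [[0, 0, 0], [0, 0, 2.4], 50],
  [[0, 0, 0], [0, 0, 3.4], 50],
  [[0, 0, 0], [0, 0, 4.1], 50],
  [[0, 0, 0], [0, 0, 4.1], 50],
  [[0, 0, 0], [0, 0, 4.1], 20],
  [[0, 0, 0], [0, 0, 4.1], 0],
  [[0, 0, 0], [0, 0, 4.1], 0],
  [[0, 0, 0], [0, 0, 4.1], 0],
  [[0, 0, 0], [0, 0, 4.1], 0],
])

```text
t: 2.2
tool_pos: [530.7, 232.7, 68.0]
ee_rot: [0.001, -0.013, 1.0, 0.0]
contact_force: [-0.7, 0.3, -0.2]
width: 0.133
```

```bash
python3 - <<'E'
from h import *
plan(530,232,66,1.5)
E
```

```text
turn [0.01 0.01 0.  ] shift [ 0.02 -0.02  0.07] dist 2.0 | tcp [530.7 232.7  68. ] F [-0.7  0.3 -0.2] w 12.2 t 2.2 q [-0.5   0.54  0.04  1.89 -0.03  0.72  1.15]
```

Request:
apply_moves([
  [[0, 0, 0], [0, 0, 0], 0],
  [[0, 0, 0], [0, 0, 0], 0],
  [[0, 0, 0], [0, 0, 0], 0],
  [[0, 0, 0], [0, 0, -0.3], 0],
  [[0, 0, 0], [0, 0, -0.8], 0],
  [[0, 0, 0], [0, 0, -1.5], 0],
  [[0, 0, 0], [0, 0, -2.3], 0],
  [[0, 0, 0], [0, 0, -3.1], 0],
  [[0, 0, 0], [0, 0, -3.6], 0],
  [[0, 0, 0], [0, 0, -3.6], 0],
])

```text
t: 3.2
tool_pos: [531.9, 233.1, 178.5]
ee_rot: [0.002, -0.013, 1.0, 0.001]
contact_force: [-0.4, 0.4, -1.3]
width: 0.083
```

```bash
python3 - <<'E'
from h import *
plan(464,-80,175,1.6)
d=grab('side'); C=cloud(d)
m=((C[...,2]>100)&(C[...,2]<180)&(abs(C[...,0]-530)<60)&(abs(C[...,1]-225)<15)).astype(np.uint8)
for s,ce,k in blobs(m,15): print(s,rect(C[k]),C[k].min(0).round(),C[k].max(0).round())
E
```

```text
turn [ 0.02  0.05 -0.02] shift [  2.53 -10.38   0.08] dist 320.0 | tcp [531.9 233.1 178.5] F [-0.4  0.4 -1.3] w 7.7 t 3.2 q [-0.51  0.39  0.05  1.82 -0.02  0.93  1.15]
[272 126  25  25 419] (array([529.6, 226. ]), 71.8, 16.1, -2.5) [494. 218. 120.] [566. 236. 180.]
```

Request:
apply_moves([
  [[0, 0, 0], [0.2, -0.8, 0], 0],
  [[0, 0, 0], [0.5, -2, 0], 0],
  [[0, 0, 0], [0.8, -3.3, 0], 0],
  [[0, 0, 0], [1.1, -4.6, 0], 0],
  [[0, 0, 0], [1.45, -5.9, 0], 0],
  [[0, 0, 0], [1.75, -7.2, 0], 0],
  [[0, 0, 0], [2.1, -8.5, 0], 0],
  [[0, 0, 0], [2.4, -9.7, 0], 0],
  [[0, 0, 0], [2.5, -10.38, 0], 0],
  [[0, 0, 0], [2.5, -10.38, 0], 0],
])

```text
t: 4.25
tool_pos: [462.1, -84.0, 174.6]
ee_rot: [-0.001, -0.01, 1.0, -0.0]
contact_force: [0.6, 0.3, -0.6]
width: 0.088
```

```bash
python3 - <<'E'
from h import *
d=grab('side'); d=grab('wrist','w2'); np.savez('d_w2',**d); C=cloud(d,True)
for lo,hi,nm in((45,56,'rack'),(195,225,'plate')):
    m=((C[...,2]>lo)&(C[...,2]<hi)&(abs(C[...,0]-464)<90)&(abs(C[...,1]+80)<40)).astype(np.uint8)
    for s,ce,k in blobs(m,60): print(nm,s[4],ce.round(),np.median(C[k][:,2]).round(1),rect(C[k]))
plan(464,-80,175,1.6)
E
```

```text
rack 3149 [319. 174.] 50.4 (array([456.4, -81. ]), 94.6, 50.4, 1.3)
plate 3406 [318. 246.] 209.4 (array([454.4, -82.8]), 50.0, 36.1, -32.2)
turn [ 0.   -0.01 -0.02] shift [-0.03  0.01 -0.01] dist 1.0 | tcp [463.  -80.5 174.7] F [-0.1  0.3 -1.7] w 7.9 t 4.35 q [-0.07  0.21  0.19  2.08 -0.05  0.86  1.75]
```

View pics/w2.png

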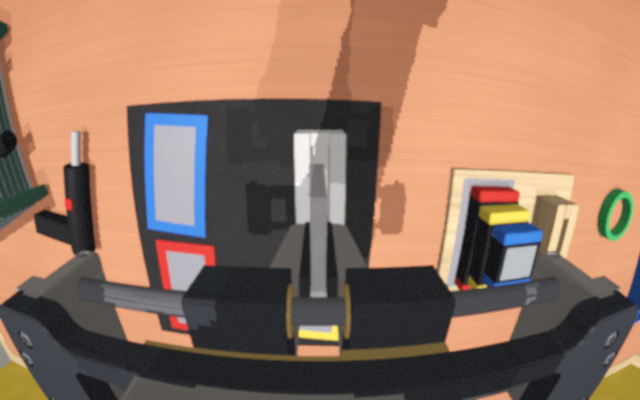

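The wrist view shows the plate hanging in line over the rack slot (rack at about (319,174), plate edge at x≈318). Lowering.

Request:
apply_moves([
  [[0, 0, 0], [-0.04, 0, 0.5], 0],
  [[0, 0, 0], [-0.04, 0, 1.2], 0],
  [[0, 0, 0], [-0.04, 0, 1.9], 0],
  [[0, 0, 0], [-0.04, 0, 2.4], 0],
  [[0, 0, 0], [-0.04, 0, 2.8], 0],
  [[0, 0, 0], [-0.04, 0, 3.1], 0],
  [[0, 0, 0], [-0.04, 0, 3.35], 0],
  [[0, 0, 0], [-0.04, 0, 3.5], 0],
  [[0, 0, 0], [-0.04, 0, 3.58], 0],
  [[0, 0, 0], [-0.04, 0, 3.58], 0],
])

```text
t: 5.35
tool_pos: [464.8, -80.7, 67.9]
ee_rot: [0.0, -0.013, 1.0, 0.0]
contact_force: [-0.3, 0.3, -0.8]
width: 0.083
```

```bash
python3 - <<'E'
from h import *
plan(464,-80,66,1.6)
E
```

```text
turn [ 0.    0.   -0.02] shift [0.03 0.03 0.06] dist 2.0 | tcp [464.8 -80.7  67.9] F [-0.3  0.3 -0.8] w 7.7 t 5.35 q [-0.04  0.4   0.17  2.15 -0.11  0.6   1.8 ]
```

Request:
apply_moves([
  [[0, 0, 0], [0, 0, 0.02], 0],
  [[0, 0, 0], [0, 0, 0.04], 0],
  [[0, 0, 0], [0, 0, 0.06], 0],
  [[0, 0, 0], [0, 0, 0.07], 0],
  [[0, 0, 0], [0, 0, 0.07], 0],
])

```text
t: 5.85
tool_pos: [464.7, -80.7, 65.8]
ee_rot: [0.0, -0.013, 1.0, 0.0]
contact_force: [-0.7, -0.4, -1.6]
width: 0.081
```

Request:
apply_moves([
  [[0, 0, 0], [0, 0, 0.02], 0],
  [[0, 0, 0], [0, 0, 0.04], 0],
  [[0, 0, 0], [0, 0, 0.06], 0],
  [[0, 0, 0], [0, 0, 0.06], 0],
])

```text
t: 6.25
tool_pos: [464.9, -80.8, 65.8]
ee_rot: [0.0, -0.013, 1.0, 0.0]
contact_force: [-5.7, -0.1, 19.3]
width: 0.081
```

Floor contact (19 N up, height stopped). Release, let it settle, and rise.

Request:
apply_moves([
  [[0, 0, 0], [0, 0, -0.05], 0],
  [[0, 0, 0], [0, 0, -0.05], 20],
  [[0, 0, 0], [0, 0, -0.05], 40],
  [[0, 0, 0], [0, 0, -0.05], 40],
  [[0, 0, 0], [0, 0, -0.5], 40],
  [[0, 0, 0], [0, 0, -1.5], 50],
  [[0, 0, 0], [0, 0, -2.8], 60],
  [[0, 0, 0], [0, 0, -4], 70],
  [[0, 0, 0], [0, 0, -4], 80],
])

```text
t: 7.15
tool_pos: [467.8, -81.1, 188.2]
ee_rot: [0.004, -0.013, 1.0, -0.0]
contact_force: [-0.1, -0.3, -0.2]
width: 0.759
```

```bash
python3 - <<'E'
from h import *
d=grab('wrist'); C=cloud(d,True)
for lo,hi,nm in((45,56,'rack'),(92,106,'plate')):
    m=((C[...,2]>lo)&(C[...,2]<hi)&(abs(C[...,0]-464)<90)&(abs(C[...,1]+80)<40)).astype(np.uint8)
    for s,ce,k in blobs(m,60): print(nm,s[4],ce.round(),np.median(C[k][:,2]).round(1),rect(C[k]))
plan(529.5,135,186,2.5)
E
```

```text
rack 3568 [319. 174.] 50.3 (array([464.4, -80.8]), 109.7, 50.5, 1.5)
plate 636 [318. 189.] 100.4 (array([464.2, -81.8]), 70.4, 6.9, 1.6)
turn [-0.    0.05 -0.16] shift [-2.3   7.14  0.01] dist 225.0 | tcp [466.3 -80.8 185.9] F [-0.4  0.6 -1.1] w 73.6 t 7.2 q [-0.08  0.2   0.2   2.07 -0.05  0.88  1.75]
```

The plate is fully down: its top is at 100.4 mm and it is centred in the slot. On to the blue unit.

Request:
apply_moves([
  [[0, 0, -0.1], [-0.35, 1.1, 0], 90],
  [[0, 0, -0.16], [-0.8, 2.5, 0], 90],
  [[0, 0, -0.16], [-1.25, 3.9, 0], 90],
  [[0, 0, -0.16], [-1.7, 5.3, 0], 90],
  [[0, 0, -0.16], [-2.1, 6.5, 0], 90],
  [[0, 0, -0.16], [-2.23, 7.14, 0], 90],
  [[0, 0, -0.16], [-2.23, 7.14, 0], 90],
])

```text
t: 7.9
tool_pos: [524.9, 138.4, 181.9]
ee_rot: [-0.002, -0.024, 1.0, 0.0]
contact_force: [0.1, -1.2, -0.8]
width: 0.976
```

```bash
python3 - <<'E'
from h import *
d=grab('wrist','w3'); np.savez('d_w3',**d); C=cloud(d,True)
for lo,hi,nm in((91,101,'blue top'),(63,73,'yellow'),(35,45,'red')):
    m=((C[...,2]>lo)&(C[...,2]<hi)&(abs(C[...,0]-530)<90)&(abs(C[...,1]-135)<35)).astype(np.uint8)
    P=C[m>0]; print(nm,np.median(P[:,2]).round(1),rect(P))
plan(529.5,135,71,2.5)
E
```

```text
blue top 96.1 (array([529. , 134.5]), 72.0, 53.1, 2.6)
yellow 68.1 (array([532. , 132.8]), 103.9, 58.1, 3.0)
red 40.1 (array([531.8, 131.4]), 136.0, 59.4, 0.4)
turn [-0.01 -0.03  0.02] shift [-0.16 -0.03  3.7 ] dist 111.0 | tcp [524.9 135.8 182.1] F [-0.4 -0.1  0.1] w 90.1 t 7.95 q [-0.38  0.32  0.08  1.9  -0.03  0.92  1.33]
```

Request:
apply_moves([
  [[0, 0, 0], [-0.1, -0.03, 1], 91],
  [[0, 0, 0], [-0.1, -0.03, 2], 91],
  [[0, 0, 0], [-0.1, -0.03, 2.8], 91],
  [[0, 0, 0], [-0.1, -0.03, 3.3], 91],
  [[0, 0, 0], [-0.1, -0.03, 3.65], 91],
  [[0, 0, 0], [-0.1, -0.03, 3.65], 91],
])

```text
t: 8.55
tool_pos: [527.8, 132.5, 72.9]
ee_rot: [-0.002, -0.021, 1.0, -0.001]
contact_force: [0.1, -0.4, 0.0]
width: 0.992
```

```bash
python3 - <<'E'
from h import *
plan(529,134.5,71,2.6)
E
```

```text
turn [-0.01 -0.03 -0.04] shift [-0.04  0.07  0.06] dist 3.0 | tcp [527.8 132.5  72.9] F [ 0.1 -0.4  0. ] w 91.2 t 8.55 q [-0.36  0.48  0.07  1.97 -0.05  0.69  1.35]
```

Request:
apply_moves([
  [[0, 0, 0], [-0.04, 0.06, 0.05], 91],
  [[0, 0, 0], [-0.04, 0.06, 0.05], 60],
  [[0, 0, 0], [-0.04, 0.06, 0.05], 60],
  [[0, 0, 0], [-0.04, 0.06, 0.05], 45],
  [[0, 0, 0], [-0.04, 0.06, 0.05], 40],
  [[0, 0, 0], [-0.04, 0.06, 0.05], 40],
  [[0, 0, 0], [-0.04, 0.06, 0.05], 40],
  [[0, 0, 0], [-0.04, 0.06, 0.05], 40],
])

```text
t: 9.35
tool_pos: [530.3, 136.1, 73.2]
ee_rot: [0.0, -0.021, 1.0, -0.0]
contact_force: [-1.0, -0.2, 2.8]
width: 0.584
```

Request:
apply_moves([
  [[0, 0, 0], [0, 0, -0.1], 40],
  [[0, 0, 0], [0, 0, -0.4], 40],
  [[0, 0, 0], [0, 0, -0.9], 40],
  [[0, 0, 0], [0, 0, -1.6], 40],
  [[0, 0, 0], [0, 0, -2.2], 40],
  [[0, 0, 0], [0, 0, -2.5], 40],
  [[0, 0, 0], [0, 0, -2.5], 40],
])

```text
t: 10.05
tool_pos: [530.9, 136.5, 149.4]
ee_rot: [0.001, -0.022, 1.0, 0.0]
contact_force: [-0.4, 0.1, -1.6]
width: 0.59
```

```bash
python3 - <<'E'
from h import *
d=grab('side','s3'); 
d=grab('wrist','w4'); np.savez('d_w4',**d); C=cloud(d,True)
plan(464,-258,147,-4.9)
E
```

```text
turn [-0.   -0.01  1.23] shift [  2.76 -13.03   0.02] dist 400.0 | tcp [529.7 136.2 147.6] F [-0.4 -0.3 -2.3] w 53.7 t 10.15 q [-0.38  0.38  0.08  1.92 -0.04  0.85  1.34]
```

View pics/w4.png

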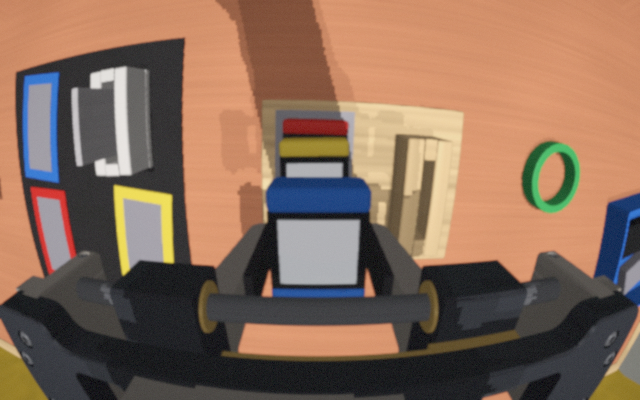

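The wrist view shows the blue unit held level at (318,245), with the yellow and red units undisturbed behind it. Carrying it to the blue pad.

Request:
apply_moves([
  [[0, 0, 0.2], [0.15, -0.7, 0], 40],
  [[0, 0, 0.4], [0.4, -1.9, 0], 40],
  [[0, 0, 0.6], [0.7, -3.3, 0], 40],
  [[0, 0, 0.8], [1, -4.8, 0], 40],
  [[0, 0, 1], [1.35, -6.3, 0], 40],
  [[0, 0, 1.2], [1.65, -7.8, 0], 40],
  [[0, 0, 1.23], [1.95, -9.3, 0], 40],
  [[0, 0, 1.23], [2.3, -10.8, 0], 40],
  [[0, 0, 1.23], [2.55, -12.1, 0], 40],
  [[0, 0, 1.23], [2.7, -12.9, 0], 40],
])

```text
t: 11.15
tool_pos: [463.0, -258.3, 147.2]
ee_rot: [-0.001, 0.046, 0.999, -0.001]
contact_force: [-0.1, 0.9, -1.8]
width: 0.586
```

Request:
apply_moves([
  [[0, 0, 0], [0, 0, 0], 40],
  [[0, 0, 0], [0, 0, 0], 40],
])

```text
t: 11.35
tool_pos: [464.4, -254.3, 147.1]
ee_rot: [-0.001, 0.044, 0.999, 0.0]
contact_force: [-0.2, 0.7, -1.9]
width: 0.587
```

```bash
cat >> h.py <<'E'
def padfit(d,c,x,y,fish=True,z=4):
    C=cloud(d,fish); m=mask(d,c,120,60)>0
    m&=(abs(C[...,2]-4)<8)&(abs(C[...,0]-x)<95)&(abs(C[...,1]-y)<65)
    v,u=np.nonzero(m); P=onplane(d,np.c_[u,v],z,fish); print(c,'pad',len(P),'z',np.median(C[m][:,2]).round(1),rect(P), 'cloud',rect(C[m]))
def top(d,x,y,z,fish=True,r=80,tol=5):
    C=cloud(d,fish); m=((abs(C[...,2]-z)<tol)&(abs(C[...,0]-x)<r)&(abs(C[...,1]-y)<r)).astype(np.uint8)
    for s,ce,k in blobs(m,150): print('top',s[4],ce.round(),np.median(C[k][:,2]).round(1),rect(C[k]))
E
python3 - <<'E'
from h import *
d=grab('wrist','w5'); np.savez('d_w5',**d); padfit(d,'blue',464,-258); top(d,464,-258,170,True,80,8)
plan(464,-258,11,-4.9)
E
```

```text
blue pad 2700 z 4.3 (array([ 441.9, -252.9]), 114.0, 106.6, 84.9) cloud (array([ 442.1, -252.9]), 114.8, 107.1, 84.9)
top 12076 [318. 239.] 170.0 (array([ 460. , -254.7]), 82.0, 66.3, 84.9)
turn [ 0.01 -0.02 -0.01] shift [ 0.01 -0.16  4.54] dist 136.0 | tcp [ 465.  -253.3  147.2] F [-0.7 -0.2 -1.8] w 53.6 t 11.4 q [ 0.23  0.35  0.26  1.97 -0.12  0.83  2.03]
```

View pics/w5.png

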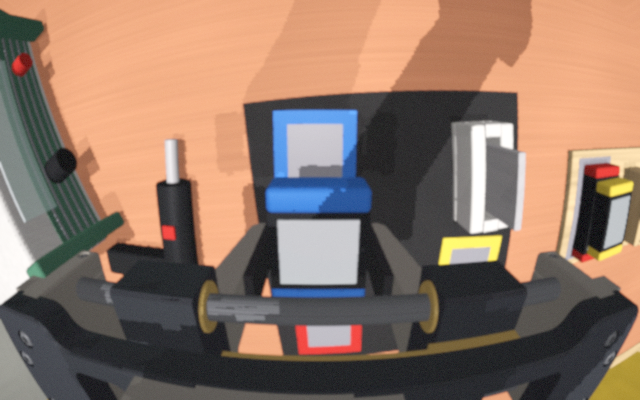

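The wrist view shows the blue unit over the blue pad, whose far border is visible at rows 110–178, columns 275–358. It looks well aligned. The saved earlier wrist frame shows the pads unobstructed, so I'll fit them there.

```bash
python3 - <<'E'
from h import *
P0={'blue':(464,-258),'yellow':(622,-80),'red':(627,-258)}
for f in('d_w2','d_w3','d_w4'):
    d=dict(np.load(f+'.npz'))
    for c in P0:
        try: print(f,end=' ');padfit(d,c,*P0[c])
        except Exception as e: print(c,'x')
d=dict(np.load('d_w5.npz')); H=hsv(d)
for r in (120,135,150,165):
    m=np.nonzero(mask(d,'blue',120,60)[r])[0]; m=m[(m>260)&(m<375)]; p=onplane(d,[[m[0]-.5,r],[m[-1]+.5,r]],4,True); print(r,p.round(1)[:,:2].tolist(),p.mean(0).round(1))
c=np.nonzero(mask(d,'blue',120,60)[:150,318])[0]; print(onplane(d,[[318,c[0]-.5]],4,True).round(1))
plan(464,-258,11,-4.9)
E
```

```text
d_w2 blue pad 3441 z 4.3 (array([ 464.5, -258.6]), 153.5, 88.2, -4.8) cloud (array([ 465.2, -259.4]), 155.1, 89.4, -5.2)
d_w2 yellow pad 339 z 4.5 (array([689.1, -76.2]), 56.3, 29.5, -89.9) cloud (array([692.2, -77.1]), 55.8, 32.3, -82.7)
d_w2 red pad 1257 z 4.3 (array([ 628.5, -258.1]), 155.5, 88.3, -2.2) cloud (array([ 629.4, -258.8]), 156.7, 89.5, -2.0)
d_w3 blue pad 1764 z 4.2 (array([ 464.3, -258.5]), 154.0, 91.3, -4.9) cloud (array([ 464.5, -260.5]), 155.0, 93.9, -4.9)
d_w3 yellow pad 1874 z 4.3 (array([603.4, -79.4]), 116.3, 89.3, -5.5) cloud (array([604. , -80.3]), 117.0, 90.2, -5.4)
d_w3 red pad 1153 z 4.2 (array([ 625.7, -258. ]), 150.2, 91.7, -2.2) cloud (array([ 625.9, -259.6]), 149.9, 94.3, -1.9)
d_w4 blue pad 1848 z 4.2 (array([ 464.3, -258.5]), 153.9, 91.2, -5.1) cloud (array([ 464.7, -260.6]), 155.5, 94.1, -4.7)
d_w4 yellow pad 2020 z 4.3 (array([610.7, -80.1]), 131.4, 89.0, -6.0) cloud (array([611.2, -80.9]), 131.6, 90.1, -5.8)
d_w4 red pad 1198 z 4.2 (array([ 626. , -258.1]), 151.3, 91.7, -2.6) cloud (array([ 626.4, -260. ]), 151.5, 94.8, -1.7)
120 [[395.6, -296.0], [403.4, -209.5]] [ 399.5 -252.8    4. ]
135 [[411.0, -296.7], [418.7, -211.6]] [ 414.8 -254.1    4. ]
150 [[426.4, -298.4], [434.1, -212.7]] [ 430.2 -255.5    4. ]
165 [[441.9, -300.2], [449.7, -213.7]] [ 445.8 -257.     4. ]
[[ 388.7 -248.2    4. ]]
turn [ 0.01 -0.02 -0.01] shift [ 0.01 -0.16  4.54] dist 136.0 | tcp [ 465.  -253.3  147.2] F [-0.7 -0.2 -1.8] w 53.6 t 11.4 q [ 0.23  0.35  0.26  1.97 -0.12  0.83  2.03]
```

Request:
apply_moves([
  [[0, 0, 0], [0, -0.1, 0.5], 40],
  [[0, 0, 0], [0, -0.16, 1.4], 40],
  [[0, 0, 0], [0, -0.16, 2.3], 40],
  [[0, 0, 0], [0, -0.16, 3.1], 40],
  [[0, 0, 0], [0, -0.16, 3.7], 40],
  [[0, 0, 0], [0, -0.16, 4.1], 40],
  [[0, 0, 0], [0, -0.16, 4.35], 40],
  [[0, 0, 0], [0, -0.16, 4.45], 40],
  [[0, 0, 0], [0, -0.16, 4.45], 40],
  [[0, 0, 0], [0, -0.16, 4.45], 40],
])

```text
t: 12.4
tool_pos: [466.0, -258.8, 15.2]
ee_rot: [0.001, 0.043, 0.999, -0.0]
contact_force: [0.6, -0.4, -2.6]
width: 0.582
```

Request:
apply_moves([
  [[0, 0, 0], [0.03, 0, 0.05], 40],
  [[0, 0, 0], [0.03, 0, 0.1], 40],
  [[0, 0, 0], [0.03, 0, 0.15], 40],
  [[0, 0, 0], [0.03, 0, 0.16], 40],
  [[0, 0, 0], [0.03, 0, 0.16], 40],
])

```text
t: 12.9
tool_pos: [464.5, -258.6, 9.6]
ee_rot: [-0.0, 0.043, 0.999, 0.0]
contact_force: [-0.0, 0.3, -1.3]
width: 0.584
```

Request:
apply_moves([
  [[0, 0, 0], [0, 0, 0.015], 40],
  [[0, 0, 0], [0, 0, 0.03], 40],
  [[0, 0, 0], [0, 0, 0.03], 40],
])

```text
t: 13.2
tool_pos: [464.6, -258.6, 9.3]
ee_rot: [0.0, 0.043, 0.999, 0.0]
contact_force: [-0.9, 0.9, 3.5]
width: 0.584
```

Contact, with the force going from −1.3 to +3.5 N. Release and rise.

Request:
apply_moves([
  [[0, 0, 0], [0, 0, 0], 60],
  [[0, 0, 0], [0, 0, 0], 70],
  [[0, 0, 0], [0, 0, 0], 80],
  [[0, 0, 0], [0, 0, 0], 80],
  [[0, 0, 0], [0, 0, -0.5], 80],
  [[0, 0, 0], [0, 0, -1.5], 80],
  [[0, 0, 0], [0, 0, -3], 80],
  [[0, 0, 0], [0, 0, -4.5], 80],
  [[0, 0, 0], [0, 0, -5], 80],
  [[0, 0, 0], [0, 0, -5], 80],
])

```text
t: 14.2
tool_pos: [466.3, -259.5, 162.5]
ee_rot: [0.003, 0.043, 0.999, -0.001]
contact_force: [0.9, 1.0, 0.6]
width: 0.868
```

```bash
python3 - <<'E'
from h import *
d=grab('wrist'); top(d,464,-258,32); padfit(d,'blue',464,-258)
plan(532,132.8,158,3)
E
```

```text
top 3624 [319. 180.] 32.2 (array([ 463.2, -259. ]), 71.7, 53.9, -5.1)
blue pad 4826 z 4.4 (array([ 464.8, -258.4]), 152.3, 87.2, -4.9) cloud (array([ 465.4, -258.4]), 153.6, 87.6, -4.9)
turn [-0.01  0.03 -1.32] shift [-1.1  13.2   0.08] dist 397.0 | tcp [ 465.2 -258.8  160.4] F [-0.3 -0.3 -0.2] w 79.9 t 14.25 q [ 0.22  0.34  0.27  1.96 -0.12  0.86  2.04]
```

Request:
apply_moves([
  [[0, 0, -0.2], [-0.1, 0.8, 0], 80],
  [[0, 0, -0.4], [-0.2, 2.2, 0], 80],
  [[0, 0, -0.6], [-0.3, 3.7, 0], 85],
  [[0, 0, -0.8], [-0.4, 5.2, 0], 90],
  [[0, 0, -1], [-0.5, 6.7, 0], 91],
  [[0, 0, -1.2], [-0.65, 8.2, 0], 91],
  [[0, 0, -1.32], [-0.8, 9.7, 0], 91],
  [[0, 0, -1.32], [-0.9, 11.2, 0], 91],
  [[0, 0, -1.32], [-1.05, 12.5, 0], 91],
  [[0, 0, -1.32], [-1.12, 13.2, 0], 91],
])

```text
t: 15.25
tool_pos: [530.7, 137.0, 157.0]
ee_rot: [-0.002, -0.028, 1.0, 0.0]
contact_force: [0.2, -0.6, 0.1]
width: 0.988
```

Request:
apply_moves([
  [[0, 0, 0], [0, 0, 0], 91],
  [[0, 0, 0], [0, 0, 0], 91],
])

```text
t: 15.45
tool_pos: [530.9, 132.3, 157.3]
ee_rot: [-0.001, -0.026, 1.0, -0.001]
contact_force: [-0.9, -0.1, 0.4]
width: 0.986
```

```bash
python3 - <<'E'
from h import *
d=grab('wrist','w6'); top(d,532,132,68); top(d,532,132,40)
plan(532,132.8,44,3)
E
```

```text
top 7304 [319. 193.] 68.1 (array([531.2, 132.9]), 103.4, 58.1, 2.6)
top 1115 [320. 128.] 40.1 (array([472.9, 130.4]), 59.9, 18.5, -87.0)
top 258 [400. 176.] 39.7 (array([519.1, 210.6]), 89.9, 2.5, 0.0)
top 174 [310. 245.] 40.0 (array([588.9, 120.3]), 76.4, 38.5, 52.0)
turn [-0.01 -0.02 -0.01] shift [-0.04  0.05  3.79] dist 114.0 | tcp [531.1 131.4 157.6] F [ 0.3 -0.  -0.4] w 90.7 t 15.5 q [-0.37  0.36  0.08  1.91 -0.03  0.87  1.35]
```

Request:
apply_moves([
  [[0, 0, 0], [0, 0.04, 0.9], 91],
  [[0, 0, 0], [0, 0.04, 2], 91],
  [[0, 0, 0], [0, 0.04, 2.9], 91],
  [[0, 0, 0], [0, 0.04, 3.5], 91],
  [[0, 0, 0], [0, 0.04, 3.76], 91],
  [[0, 0, 0], [0, 0.04, 3.76], 91],
  [[0, 0, 0], [0, 0.04, 3.76], 91],
])

```text
t: 16.2
tool_pos: [532.5, 133.5, 46.7]
ee_rot: [0.0, -0.026, 1.0, 0.0]
contact_force: [0.2, 0.4, -0.1]
width: 0.991
```

```bash
python3 - <<'E'
from h import *
plan(531.4,132.9,45,2.7)
E
```

```text
turn [-0.    0.01  0.04] shift [ 0.04 -0.02  0.06] dist 2.0 | tcp [532.5 133.5  46.7] F [ 0.2  0.4 -0.1] w 91.1 t 16.2 q [-0.36  0.53  0.06  1.97 -0.05  0.64  1.36]
```

Request:
apply_moves([
  [[0, 0, 0.04], [0.03, -0.02, 0.05], 75],
  [[0, 0, 0.04], [0.03, -0.02, 0.05], 65],
  [[0, 0, 0.04], [0.03, -0.02, 0.05], 50],
  [[0, 0, 0.04], [0.03, -0.02, 0.05], 40],
  [[0, 0, 0.04], [0.03, -0.02, 0.05], 40],
  [[0, 0, 0.04], [0.03, -0.02, 0.05], 40],
  [[0, 0, 0.04], [0.03, -0.02, 0.05], 40],
])

```text
t: 16.9
tool_pos: [531.2, 133.7, 44.8]
ee_rot: [0.0, -0.024, 1.0, 0.0]
contact_force: [-0.6, 0.9, 4.0]
width: 0.624
```

Request:
apply_moves([
  [[0, 0, 0], [0, 0, -0.1], 40],
  [[0, 0, 0], [0, 0, -0.4], 40],
  [[0, 0, 0], [0, 0, -0.9], 40],
  [[0, 0, 0], [0, 0, -1.7], 40],
  [[0, 0, 0], [0, 0, -2.7], 40],
  [[0, 0, 0], [0, 0, -3.5], 40],
  [[0, 0, 0], [0, 0, -3.8], 40],
  [[0, 0, 0], [0, 0, -3.8], 40],
])

```text
t: 17.7
tool_pos: [531.6, 133.8, 159.7]
ee_rot: [0.001, -0.024, 1.0, 0.0]
contact_force: [-0.3, 0.9, -4.0]
width: 0.631
```

```bash
python3 - <<'E'
from h import *
d=grab('wrist','w7'); np.savez('d_w7',**d); padfit(d,'yellow',622,-80); top(d,532,132,40)
plan(622,-80,157,-5.8)
E
```

```text
yellow pad 2003 z 4.4 (array([607.1, -79.8]), 123.5, 89.0, -5.6) cloud (array([607.7, -80.7]), 124.5, 90.3, -5.7)
top 2212 [318. 135.] 40.1 (array([480.6, 131.3]), 59.4, 34.2, -88.2)
top 262 [397. 181.] 40.6 (array([524. , 210.8]), 98.7, 1.8, 0.6)
turn [0.   0.   1.43] shift [-2.69 -7.26  0.04] dist 232.0 | tcp [530.8 133.6 158.3] F [ 1.   0.2 -2.8] w 57.7 t 17.75 q [-0.37  0.36  0.08  1.91 -0.04  0.87  1.34]
```

View pics/w7.png

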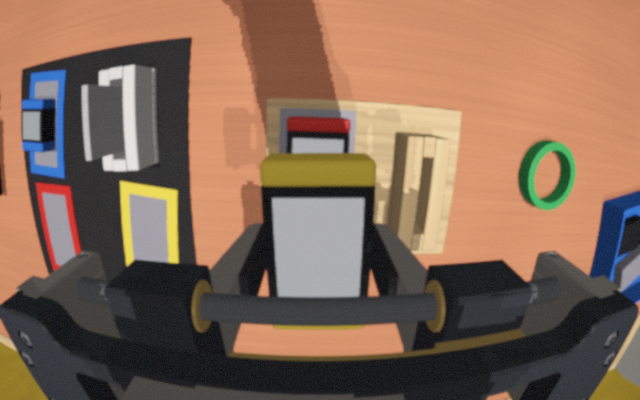

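Yellow is held level at (318,245); red is undisturbed at (318,135), and the blue unit is visible on its pad at (40,125).

Request:
apply_moves([
  [[0, 0, 0.2], [-0.25, -0.6, 0], 40],
  [[0, 0, 0.5], [-0.65, -1.7, 0], 40],
  [[0, 0, 0.8], [-1.1, -3, 0], 40],
  [[0, 0, 1.1], [-1.6, -4.3, 0], 40],
  [[0, 0, 1.4], [-2.05, -5.6, 0], 40],
  [[0, 0, 1.43], [-2.5, -6.7, 0], 40],
  [[0, 0, 1.43], [-2.69, -7.26, 0], 40],
  [[0, 0, 1.43], [-2.69, -7.26, 0], 40],
  [[0, 0, 1.43], [-2.69, -7.26, 0], 40],
])

```text
t: 18.65
tool_pos: [621.2, -79.3, 157.2]
ee_rot: [-0.001, 0.051, 0.999, 0.0]
contact_force: [0.5, 0.8, -2.6]
width: 0.629
```

```bash
python3 - <<'E'
from h import *
d=grab('wrist','w8'); np.savez('d_w8',**d); m=mask(d,'yellow',120,60)
for r in (105,120,135):
    k=np.nonzero(m[r])[0]; k=k[(k>230)&(k<410)]
    if len(k)>3: p=onplane(d,[[k[0]-.5,r],[k[-1]+.5,r]],4,True); print(r,k[[0,-1]],p.round(1)[:,:2].tolist(),p.mean(0).round(1))
C=cloud(d,True); g=(m>0)&(abs(C[...,2]-4)<6)&(abs(C[...,1]+80)<65); print(rect(C[g]),C[g].min(0).round(1))
plan(622,-80,12,-5.8)
E
```

```text
120 [276 357] [[552.4, -117.4], [561.2, -32.4]] [556.8 -74.9   4. ]
135 [276 358] [[568.1, -119.3], [577.1, -32.7]] [572.6 -76.    4. ]
(array([584.9, -77. ]), 125.5, 78.5, 84.6) [ 5.423e+02 -1.428e+02  3.000e-01]
turn [ 0.01 -0.02  0.01] shift [-0.04 -0.06  4.85] dist 146.0 | tcp [621.3 -78.3 157.5] F [ 0.2  0.5 -2.6] w 57.6 t 18.7 q [-0.06  0.49  0.17  1.72 -0.1   0.94  1.63]
```

View pics/w8.png

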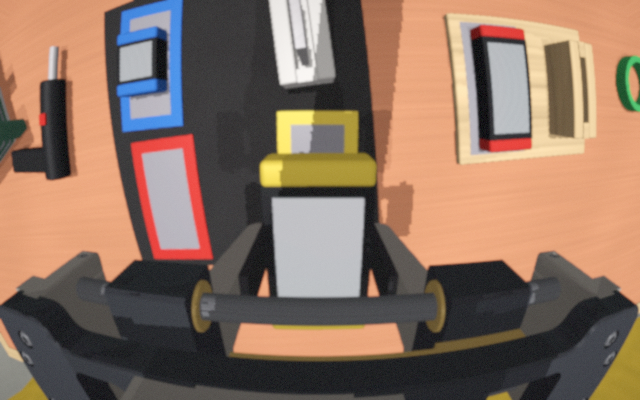

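The pad's near border is visible at rows 110–155, columns 276–358, centred under the yellow unit and parallel to it. Lowering.

Request:
apply_moves([
  [[0, 0, 0], [-0.03, -0.07, 0.6], 40],
  [[0, 0, 0], [-0.03, -0.07, 1.5], 40],
  [[0, 0, 0], [-0.03, -0.07, 2.5], 40],
  [[0, 0, 0], [-0.03, -0.07, 3.4], 40],
  [[0, 0, 0], [-0.03, -0.07, 4.1], 40],
  [[0, 0, 0], [-0.03, -0.07, 4.5], 40],
  [[0, 0, 0], [-0.03, -0.07, 4.7], 40],
  [[0, 0, 0], [-0.03, -0.07, 4.78], 40],
  [[0, 0, 0], [-0.03, -0.07, 4.78], 40],
  [[0, 0, 0], [-0.03, -0.07, 4.78], 40],
])

```text
t: 19.7
tool_pos: [623.6, -82.2, 16.2]
ee_rot: [0.001, 0.051, 0.999, 0.0]
contact_force: [-0.2, 0.0, -2.5]
width: 0.629
```

Request:
apply_moves([
  [[0, 0, 0], [0.02, 0.04, 0.05], 40],
  [[0, 0, 0], [0.02, 0.04, 0.1], 40],
  [[0, 0, 0], [0.02, 0.04, 0.14], 40],
  [[0, 0, 0], [0.02, 0.04, 0.16], 40],
  [[0, 0, 0], [0.02, 0.04, 0.16], 40],
])

```text
t: 20.2
tool_pos: [622.3, -81.0, 10.2]
ee_rot: [-0.0, 0.051, 0.999, 0.0]
contact_force: [-0.3, -0.3, -2.1]
width: 0.632
```

Request:
apply_moves([
  [[0, 0, 0], [0, 0.01, 0.015], 40],
  [[0, 0, 0], [0, 0.01, 0.03], 40],
  [[0, 0, 0], [0, 0.01, 0.045], 40],
  [[0, 0, 0], [0, 0.01, 0.045], 40],
])

```text
t: 20.6
tool_pos: [622.4, -80.7, 8.9]
ee_rot: [0.0, 0.051, 0.999, 0.0]
contact_force: [-0.3, 0.1, -2.4]
width: 0.629
```

Request:
apply_moves([
  [[0, 0, 0], [0, 0, 0.015], 40],
  [[0, 0, 0], [0, 0, 0.03], 40],
  [[0, 0, 0], [0, 0, 0.03], 40],
])

```text
t: 20.9
tool_pos: [622.4, -80.7, 8.9]
ee_rot: [0.0, 0.051, 0.999, 0.0]
contact_force: [-2.8, 1.1, 5.9]
width: 0.626
```

Contact at +5.9 N. Release and rise.

Request:
apply_moves([
  [[0, 0, 0], [0, 0, -0.01], 60],
  [[0, 0, 0], [0, 0, -0.01], 70],
  [[0, 0, 0], [0, 0, -0.01], 80],
  [[0, 0, 0], [0, 0, -0.01], 84],
  [[0, 0, 0], [0, 0, -0.5], 84],
  [[0, 0, 0], [0, 0, -1.5], 84],
  [[0, 0, 0], [0, 0, -3], 84],
  [[0, 0, 0], [0, 0, -4.2], 84],
  [[0, 0, 0], [0, 0, -4.5], 84],
  [[0, 0, 0], [0, 0, -4.5], 84],
])

```text
t: 21.9
tool_pos: [623.6, -80.8, 145.7]
ee_rot: [0.002, 0.051, 0.999, 0.0]
contact_force: [-0.5, -0.7, 0.8]
width: 0.916
```

```bash
python3 - <<'E'
from h import *
d=grab('wrist','w9'); np.savez('d_w9',**d); top(d,622,-80,32); padfit(d,'yellow',622,-80);padfit(d,'red',627,-258)
plan(531.5,131.3,145,1.5)
E
```

```text
top 6251 [318. 185.] 32.1 (array([623.5, -81.7]), 103.7, 58.5, -5.6)
yellow pad 4479 z 4.4 (array([622.3, -80.8]), 153.1, 86.8, -5.6) cloud (array([622.7, -80.8]), 154.0, 87.2, -5.7)
red pad 3576 z 4.3 (array([ 628.3, -257.9]), 153.6, 88.5, -2.1) cloud (array([ 629.1, -259. ]), 155.2, 89.8, -2.0)
turn [ 0.    0.01 -1.22] shift [ 3.73  6.72 -0.05] dist 231.0 | tcp [622.4 -80.6 143.7] F [-0.7  0.3 -0.1] w 84.3 t 21.95 q [-0.05  0.51  0.17  1.73 -0.11  0.91  1.63]
```

Request:
apply_moves([
  [[0, 0, -0.2], [0.4, 0.7, 0], 91],
  [[0, 0, -0.5], [1.1, 2, 0], 91],
  [[0, 0, -0.8], [1.8, 3.3, 0], 91],
  [[0, 0, -1.1], [2.5, 4.6, 0], 91],
  [[0, 0, -1.22], [3.1, 5.7, 0], 91],
  [[0, 0, -1.22], [3.6, 6.5, 0], 91],
  [[0, 0, -1.22], [3.73, 6.72, 0], 91],
  [[0, 0, -1.22], [3.73, 6.72, 0], 91],
  [[0, 0, -1.22], [3.73, 6.72, 0], 91],
])

```text
t: 22.85
tool_pos: [531.8, 129.4, 142.3]
ee_rot: [-0.0, -0.012, 1.0, -0.001]
contact_force: [-0.3, -0.2, 0.8]
width: 0.99
```

```bash
python3 - <<'E'
from h import *
d=grab('wrist','w10'); top(d,532,132,40,tol=4,r=75)
m=mask(d,'red',120,60)
for s,ce,k in blobs(m,80):
    v,u=np.nonzero(k); P=onplane(d,np.c_[u,v],40,True)
    if abs(P[:,1].mean()-132)<60: print(s,rect(P))
plan(531.5,131.3,18,1.5)
E
```

```text
top 9014 [321. 187.] 40.1 (array([532.1, 131.3]), 135.7, 60.4, 0.6)
[ 289  118   66   17 1023] (array([471. , 130.4]), 57.3, 13.8, -89.7)
[290 247  60  11 642] (array([592.3, 131.6]), 58.0, 11.2, -88.7)
turn [-0.01 -0.   -0.03] shift [0.01 0.08 4.15] dist 125.0 | tcp [532.  129.1 142.5] F [-0.4  0.1 -0.5] w 91.3 t 22.9 q [-0.38  0.38  0.09  1.92 -0.05  0.84  1.34]
```

View pics/w10.png

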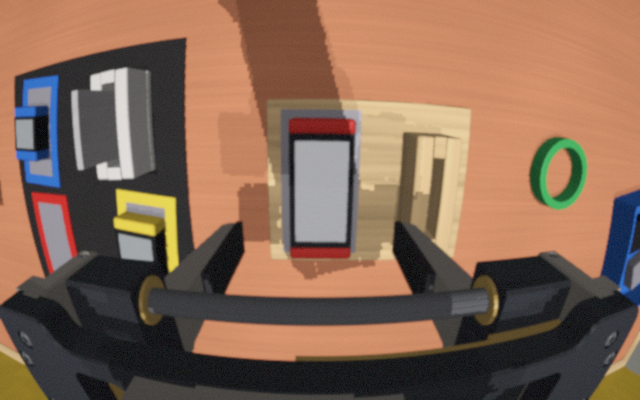

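Red lies alone on the board at (321,187), with yaw about 0.7°. The jaws straddle it and the cheeks at (430,190) are clear. Descending.

Request:
apply_moves([
  [[0, 0, 0.1], [0.01, 0.06, 1], 91],
  [[0, 0, 0.1], [0.01, 0.06, 2], 91],
  [[0, 0, 0.1], [0.01, 0.06, 3], 91],
  [[0, 0, 0.1], [0.01, 0.06, 3.7], 91],
  [[0, 0, 0.1], [0.01, 0.06, 4.05], 91],
  [[0, 0, 0.1], [0.01, 0.06, 4.15], 91],
  [[0, 0, 0.1], [0.01, 0.06, 4.15], 91],
  [[0, 0, 0.1], [0.01, 0.06, 4.15], 91],
])

```text
t: 23.7
tool_pos: [532.1, 132.9, 19.5]
ee_rot: [0.001, -0.008, 1.0, 0.0]
contact_force: [0.4, 0.1, 0.8]
width: 0.989
```

```bash
python3 - <<'E'
from h import *
plan(532,131.3,17,0.7)
E
```

```text
turn [0.   0.02 0.03] shift [ 0.   -0.05  0.08] dist 3.0 | tcp [532.1 132.9  19.5] F [0.4 0.1 0.8] w 90.9 t 23.7 q [-0.36  0.58  0.07  1.98 -0.07  0.59  1.34]
```

Request:
apply_moves([
  [[0, 0, 0.02], [0, -0.05, 0.05], 75],
  [[0, 0, 0.02], [0, -0.05, 0.05], 70],
  [[0, 0, 0.02], [0, -0.05, 0.05], 50],
  [[0, 0, 0.02], [0, -0.05, 0.05], 40],
  [[0, 0, 0.02], [0, -0.05, 0.05], 40],
  [[0, 0, 0.02], [0, -0.05, 0.05], 40],
  [[0, 0, 0.02], [0, -0.05, 0.05], 40],
])

```text
t: 24.4
tool_pos: [531.3, 131.7, 17.3]
ee_rot: [0.0, -0.007, 1.0, 0.0]
contact_force: [-0.1, 0.9, 3.0]
width: 0.65
```

Request:
apply_moves([
  [[0, 0, 0], [0, 0, -0.1], 40],
  [[0, 0, 0], [0, 0, -0.4], 40],
  [[0, 0, 0], [0, 0, -0.9], 40],
  [[0, 0, 0], [0, 0, -1.7], 40],
  [[0, 0, 0], [0, 0, -2.7], 40],
  [[0, 0, 0], [0, 0, -3.7], 40],
  [[0, 0, 0], [0, 0, -4.5], 40],
  [[0, 0, 0], [0, 0, -4.7], 40],
  [[0, 0, 0], [0, 0, -4.7], 40],
])

```text
t: 25.3
tool_pos: [531.6, 131.7, 159.3]
ee_rot: [0.001, -0.007, 1.0, 0.0]
contact_force: [-0.5, -0.6, -2.9]
width: 0.649
```

```bash
python3 - <<'E'
from h import *
plan(627.7,-258,160,-2.1)
for f in('d_w9',):
    d=dict(np.load(f+'.npz')); padfit(d,'blue',464,-258)
E
```

```text
turn [0.01 0.02 0.48] shift [ -3.02 -13.03  -0.03] dist 401.0 | tcp [531.6 131.7 159.3] F [-0.5 -0.6 -2.9] w 59.7 t 25.3 q [-0.38  0.36  0.1   1.91 -0.05  0.87  1.32]
blue pad 3043 z 4.2 (array([ 463.9, -260.9]), 153.3, 92.7, -4.9) cloud (array([ 463.4, -261.7]), 154.1, 94.3, -5.1)
```

Request:
apply_moves([
  [[0, 0, 0.1], [-0.15, -0.7, 0], 40],
  [[0, 0, 0.2], [-0.4, -1.9, 0], 40],
  [[0, 0, 0.3], [-0.75, -3.3, 0], 40],
  [[0, 0, 0.4], [-1.1, -4.8, 0], 40],
  [[0, 0, 0.48], [-1.45, -6.3, 0], 40],
  [[0, 0, 0.48], [-1.8, -7.8, 0], 40],
  [[0, 0, 0.48], [-2.15, -9.3, 0], 40],
  [[0, 0, 0.48], [-2.5, -10.8, 0], 40],
  [[0, 0, 0.48], [-2.8, -12.1, 0], 40],
  [[0, 0, 0.48], [-3, -12.9, 0], 40],
])

```text
t: 26.3
tool_pos: [624.9, -258.5, 155.7]
ee_rot: [-0.002, 0.02, 1.0, -0.001]
contact_force: [-0.0, 0.2, -3.0]
width: 0.651
```

Request:
apply_moves([
  [[0, 0, 0], [0, -0.1, 0], 40],
  [[0, 0, 0], [0, -0.1, 0], 40],
  [[0, 0, 0], [0, -0.1, 0], 40],
])

```text
t: 26.6
tool_pos: [625.9, -255.1, 156.7]
ee_rot: [-0.001, 0.017, 1.0, 0.001]
contact_force: [0.5, 0.3, -2.7]
width: 0.656
```

```bash
python3 - <<'E'
from h import *
d=grab('wrist','w11'); np.savez('d_w11',**d); m=mask(d,'red',120,60)
for r in (114,120,126,132,138):
    k=np.nonzero(m[r])[0]; k=k[(k>230)&(k<410)]
    if len(k)>3: p=onplane(d,[[k[0]-.5,r],[k[-1]+.5,r]],4,True); print(r,k[[0,-1]],p.round(1)[:,:2].tolist(),p.mean(0).round(1))
c=np.nonzero(m[:130,318])[0]; print(c[:3],onplane(d,[[318,c[0]-.5]],4,True).round(1))
C=cloud(d,True); g=(m>0)&(abs(C[...,0]-628)<90)&(abs(C[...,1]+258)<60)&(C[...,2]>160); print('unit',rect(C[g]))
plan(627.3,-258.1,12,-2.2)
E
```

```text
114 [275 358] [[553.4, -298.2], [556.6, -210.9]] [ 555.  -254.5    4. ]
120 [275 357] [[559.7, -298.5], [562.8, -212.1]] [ 561.3 -255.3    4. ]
126 [264 373] [[565.3, -310.5], [569.4, -195.2]] [ 567.4 -252.9    4. ]
132 [257 379] [[571.2, -318.4], [575.8, -188.8]] [ 573.5 -253.6    4. ]
138 [257 380] [[577.6, -318.8], [582.2, -187.8]] [ 579.9 -253.3    4. ]
[111 112 113] [[ 551.9 -252.9    4. ]]
unit (array([ 622.2, -256.4]), 142.7, 60.6, -2.7)
turn [ 0.02 -0.01  0.04] shift [-0.05 -0.11  4.84] dist 145.0 | tcp [ 626.2 -254.9  157.2] F [ 0.  -0.1 -2.9] w 59.5 t 26.65 q [ 0.19  0.57  0.21  1.59 -0.14  1.    1.98]
```

View pics/w11.png

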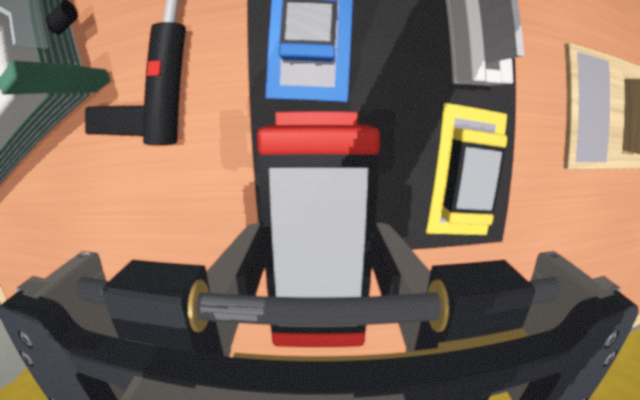

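The wrist view shows red over its pad: the pad edge is at row 111, columns 275–358, parallel to the unit. Blue and yellow lie neatly on their pads. Lowering.

Request:
apply_moves([
  [[0, 0, 0], [0, -0.06, 0.6], 40],
  [[0, 0, 0], [0, -0.06, 1.5], 40],
  [[0, 0, 0], [0, -0.06, 2.5], 40],
  [[0, 0, 0], [0, -0.06, 3.4], 40],
  [[0, 0, 0], [0, -0.06, 4.1], 40],
  [[0, 0, 0], [0, -0.06, 4.5], 40],
  [[0, 0, 0], [0, -0.06, 4.68], 40],
  [[0, 0, 0], [0, -0.06, 4.74], 40],
  [[0, 0, 0], [0, -0.06, 4.74], 40],
  [[0, 0, 0], [0, -0.06, 4.74], 40],
])

```text
t: 27.65
tool_pos: [627.1, -259.2, 17.1]
ee_rot: [0.001, 0.018, 1.0, -0.0]
contact_force: [0.6, 0.9, -2.4]
width: 0.654
```

Request:
apply_moves([
  [[0, 0, 0], [0, 0.03, 0.06], 40],
  [[0, 0, 0], [0, 0.03, 0.12], 40],
  [[0, 0, 0], [0, 0.03, 0.16], 40],
  [[0, 0, 0], [0, 0.03, 0.18], 40],
  [[0, 0, 0], [0, 0.03, 0.18], 40],
])

```text
t: 28.15
tool_pos: [626.2, -258.1, 10.3]
ee_rot: [-0.0, 0.018, 1.0, 0.0]
contact_force: [0.9, 0.7, -2.4]
width: 0.648
```

Request:
apply_moves([
  [[0, 0, 0], [0, 0, 0.015], 40],
  [[0, 0, 0], [0, 0, 0.03], 40],
  [[0, 0, 0], [0, 0, 0.04], 40],
  [[0, 0, 0], [0, 0, 0.04], 40],
])

```text
t: 28.55
tool_pos: [626.3, -258.1, 9.4]
ee_rot: [0.0, 0.018, 1.0, 0.0]
contact_force: [-0.9, -0.4, -1.1]
width: 0.65
```

Request:
apply_moves([
  [[0, 0, 0], [0, 0, 0.01], 40],
  [[0, 0, 0], [0, 0, 0.02], 40],
  [[0, 0, 0], [0, 0, 0.02], 40],
])

```text
t: 28.85
tool_pos: [626.3, -258.1, 9.3]
ee_rot: [0.0, 0.018, 1.0, 0.0]
contact_force: [-4.2, 0.4, 5.3]
width: 0.652
```

Contact. Release and rise well clear.

Request:
apply_moves([
  [[0, 0, 0], [0, 0, -0.01], 60],
  [[0, 0, 0], [0, 0, -0.01], 70],
  [[0, 0, 0], [0, 0, -0.01], 80],
  [[0, 0, 0], [0, 0, -0.01], 84],
  [[0, 0, 0], [0, 0, -0.5], 84],
  [[0, 0, 0], [0, 0, -1.5], 84],
  [[0, 0, 0], [0, 0, -3], 84],
  [[0, 0, 0], [0, 0, -4.5], 84],
  [[0, 0, 0], [0, 0, -6], 84],
  [[0, 0, 0], [0, 0, -6], 84],
])

```text
t: 29.85
tool_pos: [630.3, -260.0, 197.7]
ee_rot: [0.007, 0.018, 1.0, -0.002]
contact_force: [0.3, -0.2, 0.2]
width: 0.911
```

```bash
python3 - <<'E'
from h import *
d=grab('wrist','w12'); 
for c,x,y in(('red',627,-258),('blue',464,-258),('yellow',622,-80)):
    padfit(d,c,x,y); top(d,x,y,32,r=75,tol=4)
C=cloud(d,True); m=(abs(C[...,0]-464)<60)&(abs(C[...,1]+81)<12)&(C[...,2]>92)&(C[...,2]<110); print('plate',np.median(C[m],0).round(1),m.sum())
grab('side','side1'); plan(627,-258,200,-2)
E
```

```text
red pad 2807 z 4.3 (array([ 629.3, -257.5]), 155.5, 87.7, -2.1) cloud (array([ 629.9, -257.6]), 156.6, 88.0, -2.0)
top 6215 [320. 169.] 32.2 (array([ 627.6, -258.6]), 134.2, 59.9, -2.1)
blue pad 2881 z 4.3 (array([ 481.3, -259.9]), 119.0, 87.4, -4.8) cloud (array([ 480.6, -259.8]), 120.4, 87.7, -5.0)
top 2842 [314.  28.] 32.1 (array([ 466.6, -259.6]), 66.9, 54.0, -4.5)
yellow pad 2654 z 4.4 (array([622.5, -79.8]), 154.2, 90.8, -5.8) cloud (array([622.9, -79.3]), 155.1, 91.5, -5.8)
top 3521 [467. 164.] 32.2 (array([623.6, -81.7]), 105.2, 59.1, -5.3)
plate [472.1 -83.9  99.7] 583
turn [-0.01  0.03 -0.02] shift [ 0.    0.01 -0.3 ] dist 9.0 | tcp [ 627.  -258.4  191. ] F [-0.6  0.1 -0.4] w 83.7 t 29.95 q [ 0.19  0.54  0.22  1.56 -0.13  1.05  1.98]
```

View pics/side1.png

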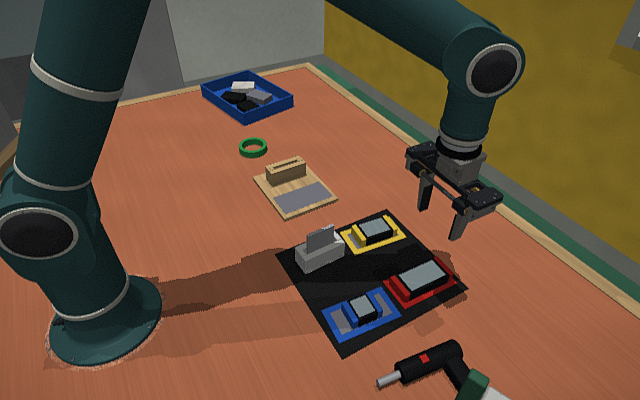

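The side view shows the plate upright in the rack at (320,240) and the units on their own pads: yellow (375,233), red (422,277), blue (362,310). The stand is empty, the gun and tape are in place, and the arm is clear. Handing in.

```bash
python3 -c "
from h import *
print(job.hand_in())"
```

```text
the job is handed in; nothing more can be done
None
```

I cleared the stand and handed the job in at about 30 s of the 109 s allowed. The plate went into the rack first. Then blue, yellow and red were each taken off the top of the stack and lowered onto their own pads until they touched (3.5 to 6 N), before I opened the gripper.

- **Plate:** It is fully down in the rack slot and upright. Its top measured 100 mm above the table, as expected for fully down, and it is centred in the slot to about 1 mm. The push onto the slot floor peaked at about 19 N.
- **Units:** All three lie screen up with tops at 32 mm. Each is within about 2 mm of its pad's centre and about 0.5° of its long axis.
- **Bystanders:** The gun and tape look unmoved in the last side view, and the gripper was clear of everything.
- **Disagreements:** Red pad centre estimates spread about 4 mm along x between views (625–630 mm); I placed the unit near the middle of that range. In the last wrist picture the blue pad and the plate were partly cut off, so its readings for those two are off. I relied on the close-up measurements taken right after setting each down.

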